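# Park the torch and unscrew the gas outlet cap of unknown thread hand

### The job

Lay the brazing torch level across both saddles of its raised rest, handle centred, and let go of it. Then unscrew the wing cap from the gas manifold: it may have a left-hand or a right-hand thread, so try which way it gives without forcing it against its stop, and once it has come loose lift it straight off; finish while still holding the cap in the gripper, still, at least 6 cm above where it sat. Leave the torch in its rest, and do not disturb the jar, the spanner or the brush.

Things in the scene. Friction and masses are not known exactly. Their poses are not given: they have to be found in the camera images.
- torch: Brazing torch on the bench, about 0.3 kg, 220 mm long along its x. Black handle 120 long (x -60 to +60) x 22 wide (y) x 24 high; at +x a thin brass tube and 21 mm copper burner reach x = +132, at -x a brass inlet reaches x = -88. Origin: centre of the handle's underside, z up; balance point some 10 mm towards +x. It may lie in the rest either way round.
- rest: Fixed dark steel torch rest: base 110 x 60 x 8 mm, with two narrow saddles on posts at x = -35 and +35 mm, each 12 mm thick along x. Saddle floors are 68 mm above the bench, 34 mm wide (y) between lips rising to 82 mm. The handle lies along x across both saddles. Between the saddles 58 mm is free, down to the base. Origin: centre of the underside.
- rest_seat (a point): Point midway between the two saddles of the rest at the height of their floors (68 mm above the bench); axes as rest. The handle's underside centre belongs here.
- manifold: Fixed grey gas manifold, block 85 (x) x 200 (y) x 50 mm high on a 125 x 150 x 6 mm foot plate, a brass inlet sticking out 47 mm at +y. Two steel bosses (62 mm diameter, tops 56 mm above the bench) at y = -50 and y = +50 mm. Origin: centre of the underside.
- cap: Loose bright steel wing cap, about 0.3 kg, screwed on one of the two bosses (either one). Round skirt 56 mm diameter, 30 mm high; on top an upright grip bar 46 long (cap's x) x 12 thick (y), from 30 to 61 mm above the origin. Origin: centre of the skirt's underside, 56 mm above the bench when seated. Screwed home, the bar lies along the manifold's x within 0.03 rad.
- cap_bar (a point): Centre of the cap's grip bar, 46 mm above the cap's origin. Coarse thread of unknown hand: the wrong way it meets a hard stop within about 0.15 rad (grip about 40 N and stop at 0.3 N m); the right way it turns with next to no torque, needs no lift, is free after about 0.8 rad, and lifts off freely between 1.0 and 1.9 rad (1.3 is best). The stub inside is 24 mm high.
- plug: Fixed dark hexagonal blanking plug, 50 mm across flats, 26 mm high, on the manifold's other boss; not part of the job. Origin: centre of its underside.
- jar: Flux jar with white lid, 60 mm diameter, 70 mm high, loose bystander. Origin: centre of the underside.
- spanner: Steel spanner lying on the bench, loose bystander, about 180 mm along x. Origin: underside.
- brush: Brush lying on the bench, loose bystander, about 200 mm along x. Origin: underside.
Not all that is in view belongs to the job. Of the things that look like the torch, the largest one is meant.

How it is judged:
By the outcome, as a careful person would: the job done as asked, in the order asked, and still so for the second after the job is handed in, while the arm keeps its last pose, push and grip.
It also fails if it takes over 51 s, if anything falls off the work surface, if the arm or the gripper's body presses on something with over 40 N, if the wrist force passes 120 N, or if a joint passes its speed limit or range.

### The arm

A 6-joint arm with a two-finger parallel gripper is mounted at the origin on the work surface. World frame = base frame: x ahead of the robot, y to its left, z up, the work surface at z = 0. Lengths are in m, angles in rad, forces in N, time in s.
With the tool pointing down it reaches from about 0.275 to 0.775 m from the base axis. Payload 14.6 kg.
Tool frame: the origin (TCP) lies midway between the tips of the shut fingers; the grasp point (between the pads) lies 19 mm behind it; z points along the fingers, y is the line along which they close (so a half turn about z gives the same grasp; the last joint's range is limited). The gripper opens to 85 mm and grips with 20 to 120 N. Pads are 22 mm wide; open, the fingers measure 114 mm over their backs; the gripper's body (76 mm by 85 mm) begins 54 mm behind the grasp point. The pads swing forward as they close: fully open they stand 13 mm farther back than shut.
Start: joints at [-1.268, 0.263, -0.048, 1.259, 0, 1.415], TCP at [0.232, -0.471, 0.231] pointing down, gripper open.
Joint ranges: [-2.65, 2.65], [-0.89, 1.7], [-1.18, 1.37], [-2.13, 2.11], [-1.35, 1.29], [-3.14, 3.14]. Speed limits (rad/s): [1.89, 1.89, 2.57, 2.79, 3.14, 3.14].

### API

Orientations are given as [roll, pitch, yaw] about the fixed x, y, z axes, in that order (R = Rz(yaw) Ry(pitch) Rx(roll)).
In Python, from rig import ctrl gives the robot as it stands.
- The arm moves only by the tool drive_tool, never from a script. Its argument "targets" is a list of rows, each a list of 7 numbers: the closure, from 0 (fully open) to 1 (shut), then the shift along the tool's x, y, z in m, then the turn, a rotation vector about the tool's x, y, z in degrees. In form: [[claw, x, y, z, ax, ay, az], ...]. A call has 1 to 5 rows; each row shifts and turns the commanded pose from where the row before left it, along the tool's axes as they then stand; what a row does not reach is not made up. A row lasts 1/10 s, in which the tool goes at most 50 mm and 8.59 degrees, less where a joint would pass 70% of its speed; a pose out of reach is approached as far as the arm can. A call with a gripper value outside its range is refused whole. The fingers move at their own pace and stop on an object; the grip force is fixed at half the most. Time passes only in rows, so rows that do not move let the fingers close. It gives the time, the measured TCP pose, the force, the opening and the grip force at its end, in the units of the state.
- ctrl.get_obs(): the state, without advancing time (a new reading comes with each control period).
- ctrl.grab_frame(name): name is "scene" or "top" or "wrist"; returns a dict with "color" (400x640x3 uint8, red, green, blue), "K" (3x3 intrinsics, pixels), "rvec" (rotation vector, rad) and "tvec" (3), from world to camera coordinates, as OpenCV has them. Camera axes: x right, y down, z forward; pixel columns grow to the right and rows downward; lengths in m; the calibration is good to about 2 mm. A picture is of the moment at which its call begins. There is no depth.
- ctrl.close_job(): hands the job in; it is judged then, once.
The state is a dict: "clock": time; "joint_positions": joint angles; "joint_velocities": joint speeds; "tau": joint torques, N m; "tool_pos": TCP position; "tool_rot": TCP orientation; "contact_force": force on the tool from outside, world axes, zero at the start; "torque": the same for the moment, N m; "finger_gap": finger opening in m; "finger_force": force on a finger pad.
Only numpy, scipy, OpenCV 4.12 (cv2) and the standard library are available. Lean on these libraries where they do the work, as an engineer would, in place of code of your own. Each camera call takes 0.05 s, during which the arm holds its last target. There are 200 camera calls.

## Working session

There is one attempt and no reset: what is moved stays moved. The work goes in short steps, Python scripts to look and compute and a tool call to move; the robot and the scene stay as the last step left them, time stands still between calls to the robot, and variables do not carry over. Pictures are saved under pics/ and viewed, at most 10 in all, crops included, and the job is handed in when it is done.

Besides the shell and the picture viewer there is one more tool, called after "Call:" by a JSON object that holds its "api" and its "payload". drive_tool: Moves the arm, as the interface text tells. Its arguments: {"type":"object","properties":{"targets":{"type":"array","items":{"type":"array","items":{"type":"number"}}}},"required":["targets"]}

```bash
mkdir -p pics; ls; cat > h.py <<'E'
import numpy as np, cv2, pickle
def grab(n):
    from rig import ctrl
    f=ctrl.grab_frame(n); pickle.dump(f,open(f'{n}.pkl','wb'))
    return f
def load(n): return pickle.load(open(f'{n}.pkl','rb'))
def ray(f,uv):
    R=cv2.Rodrigues(np.array(f['rvec'],float))[0]; t=np.array(f['tvec'],float).ravel()
    c=-R.T@t; d=R.T@np.linalg.inv(f['K'])@np.array([uv[0],uv[1],1.]); return c,d
def onz(f,uv,z):
    c,d=ray(f,uv); return c+d*(z-c[2])/d[2]
def proj(f,p):
    return cv2.projectPoints(np.array(p,float).reshape(-1,1,3),np.array(f['rvec'],float),np.array(f['tvec'],float),np.array(f['K'],float),None)[0].reshape(-1,2)
def save(f,name): cv2.imwrite(f'pics/{name}.png',f['color'][:,:,::-1])
E
python3 - <<'E'
from h import *
from rig import ctrl
o=ctrl.get_obs(); print(o)
for n in ('top','scene'):
    f=grab(n); save(f,n+'0'); c,d=ray(f,(320,200)); print(n,c,d,f['K'][0,0])
E
```

```text
pics
{'clock': 0.0, 'joint_positions': array([-1.26832055e+00,  2.63534356e-01, -4.89886136e-02,  1.25939804e+00,
       -6.58014337e-05,  1.41551396e+00]), 'joint_velocities': array([ 0.0008214 ,  0.00125119,  0.00039464,  0.00063498, -0.0018765 ,
        0.00241338]), 'tau': array([ 4.52237618e-04, -6.37620735e+01,  3.84568369e+01,  1.37570107e-02,
       -8.70822100e-05,  5.53027064e-06]), 'tool_pos': array([ 0.23191324, -0.47066433,  0.23080021]), 'tool_rot': array([-3.14047133e+00, -1.08932306e-04,  4.57758128e-01]), 'contact_force': array([-0.36615986, -0.01669897,  0.21387117]), 'torque': array([0.02986412, 0.0224644 , 0.03708093]), 'finger_force': 0.0, 'finger_gap': 0.08519679631146387}
top [ 0.45404986 -0.05026295  1.11475126] [ 0.06098054  0.02900907 -0.99784639] 469.907384521448
scene [1.25774988 0.13709059 0.69242652] [-0.78772677 -0.1482304  -0.59822071] 433.85401114502156
```

View pics/top0.png

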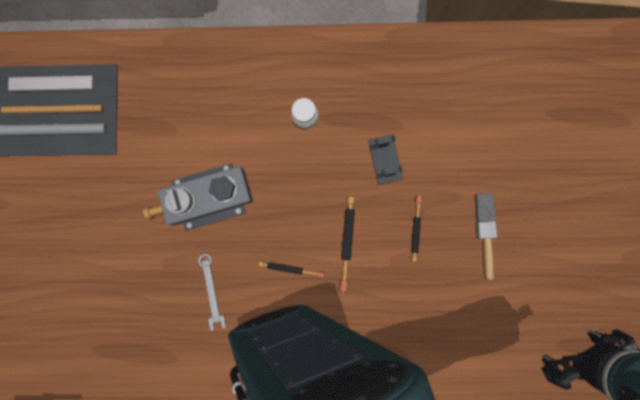

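View pics/scene0.png

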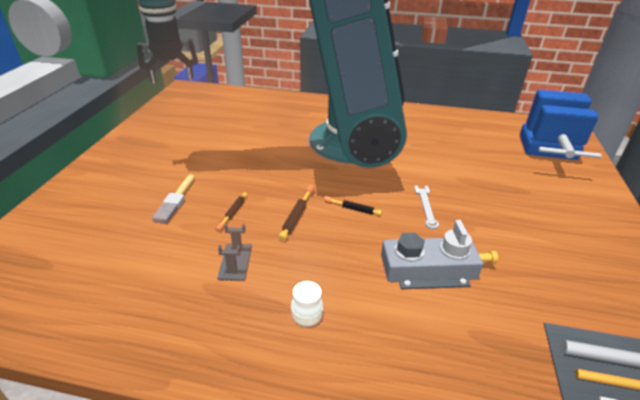

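The top view shows three torch-like things: at (347,243), the longest; at (416,228), shorter; and at (291,270), the smallest. I choose (347,243), with its burner end at (343,286). The rest is at (386,160), the cap at (177,200), and the plug at (222,187). The scene view shows the cap's bar at (460,233) and the rest at (235,255).

```bash
python3 - <<'E'
from h import *
f=load('top'); g=load('scene')
im=f['color'].astype(int); hsv=cv2.cvtColor(f['color'],cv2.COLOR_RGB2HSV)
def comp(mask,box):
    x0,y0,x1,y1=box; m=np.zeros(mask.shape,np.uint8); m[y0:y1,x0:x1]=mask[y0:y1,x0:x1]
    n,l,s,c=cv2.connectedComponentsWithStats(m); i=1+np.argmax(s[1:,4]); p=np.argwhere(l==i)[:,::-1].astype(np.float32)
    return p
dark=(im.max(2)<60)
for nm,b in (('torch',(325,190,370,295)),('t2',(400,190,430,270)),('t3',(255,255,325,285))):
    p=comp(dark,b); r=cv2.minAreaRect(p); bx=cv2.boxPoints(r)
    e=[(bx[i]+bx[(i+1)%4])/2 for i in range(4)]
    w=np.array([onz(f,q,0.02) for q in e]); 
    print(nm,len(p),'c',onz(f,r[0],.02).round(4),'len',np.linalg.norm(w[0]-w[2]).round(4),np.linalg.norm(w[1]-w[3]).round(4),w[:,:2].round(4).tolist())
# rest & manifold crops
crop=f['color'][130:330,140:410] 
c1=cv2.resize(f['color'][130:190,365:410],None,fx=8,fy=8,interpolation=cv2.INTER_CUBIC)
c2=cv2.resize(f['color'][155:240,140:260],None,fx=3.3,fy=5.6,interpolation=cv2.INTER_CUBIC)
c2=cv2.resize(f['color'][155:235,140:260],None,fx=3.6,fy=3.6,interpolation=cv2.INTER_CUBIC)
c3=cv2.resize(g['color'][215:285,210:260],None,fx=6,fy=6,interpolation=cv2.INTER_CUBIC)
H=max(a.shape[0] for a in (c1,c2)); W=c1.shape[1]+c2.shape[1]
o=np.zeros((H,W,3),np.uint8); o[:c1.shape[0],:c1.shape[1]]=c1;o[:c2.shape[0],c1.shape[1]:]=c2
print(o.shape); cv2.imwrite('pics/crop1.png',o[:,:,::-1])
E
```

```text
torch 369 c [ 0.4404 -0.0812  0.02  ] len 0.0177 0.1119 [[0.4413, -0.0724], [0.4963, -0.0868], [0.4396, -0.09], [0.3849, -0.0756]]
t2 193 c [ 0.4371 -0.2386  0.02  ] len 0.0134 0.0765 [[0.4378, -0.232], [0.4752, -0.2428], [0.4365, -0.2453], [0.3991, -0.2345]]
t3 152 c [0.3643 0.0663 0.02  ] len 0.0767 0.0108 [[0.3715, 0.104], [0.3696, 0.0653], [0.3571, 0.0287], [0.359, 0.0673]]
(480, 792, 3)
```

View pics/crop1.png

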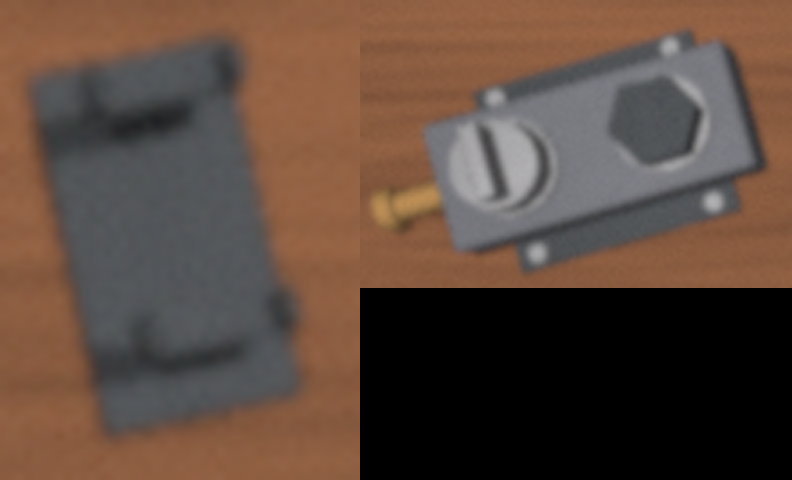

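The close crop confirms the layout. The rest's base corners in the crop are TL (35,75), BL (110,435) and BR (298,385). The cap is the round bright piece with a bar, on the boss next to the brass inlet, and the hexagonal plug is on the other boss. I compute rough poses and plan the hover over the torch.

```bash
cat >> h.py <<'E'
from scipy.spatial.transform import Rotation as Ro
def plan(p,yaw,n,way=None):
    """rows of tool shift/turn from measured pose to p, tool down with yaw"""
    from rig import ctrl
    o=ctrl.get_obs(); R=Ro.from_euler('xyz',o['tool_rot']); P=np.array(o['tool_pos'])
    y0=o['tool_rot'][2]; T=Ro.from_euler('xyz',[np.pi,0,yaw])
    dy=yaw-y0 if way is None else way
    print('at',P.round(4),np.round(o['tool_rot'],4),'turn deg',np.degrees(dy).round(1))
    Ra=R
    for i in range(n):
        Rb=Ro.from_euler('xyz',[np.pi,0,y0+dy*(i+1)/n]); d=(np.array(p)-P)/n
        print(np.round(Ra.inv().apply(d),4).tolist(),np.degrees((Ra.inv()*Rb).as_rotvec()).round(2).tolist()); Ra=Rb
E
python3 - <<'E'
from h import *
f=load('top'); g=load('scene')
A=lambda u,v:(365+u/8,130+v/8)
TL,BL,BR=[onz(f,A(*q),.008) for q in ((35,75),(110,435),(298,385))]
print('rest',((TL+BR)/2).round(4),np.linalg.norm(TL-BL),np.linalg.norm(BR-BL),np.arctan2(*(TL-BL)[[1,0]]),np.arctan2(*(BL-BR)[[1,0]]))
B=lambda u,v:(140+(u-360)/3.6,155+v/3.6)
s=onz(f,B(492,163),.086);print('cap skirt',s)
a,b=onz(f,B(475,125),.117),onz(f,B(496,195),.117); print('bar',a,b,(a+b)/2,np.linalg.norm(a-b))
p=onz(f,B(655,120),.082);print('plug',p, np.linalg.norm(p[:2]-s[:2]),'man x yaw',np.arctan2(*(s-p)[[1,0]])-np.pi/2)
plan([.44,-.08,.2],np.pi-.1,20)
E
```

```text
rest [ 0.6171 -0.1751  0.008 ] 0.10932478033000075 0.05736249082103304 0.18407647552351625 1.815614646565632
cap skirt [0.52123547 0.29573435 0.086     ]
bar [0.54201419 0.29552181 0.117     ] [0.50014993 0.28288019 0.117     ] [0.52108206 0.289201   0.117     ] 0.04373130604573601
plug [0.54640891 0.19643107 0.082     ] 0.10244435036115396 man x yaw 0.24827055672535558
at [ 0.232  -0.4707  0.2309] [-3.1407e+00 -1.0000e-04  4.5780e-01] turn deg 148.0
[0.018, -0.0129, 0.0016] [-0.05, -0.01, -7.4]
[0.0195, -0.0105, 0.0015] [0.0, 0.0, -7.4]
[0.0207, -0.0079, 0.0015] [-0.0, 0.0, -7.4]
[0.0215, -0.0052, 0.0015] [0.0, 0.0, -7.4]
[0.022, -0.0024, 0.0015] [-0.0, 0.0, -7.4]
[0.0221, 0.0005, 0.0015] [0.0, 0.0, -7.4]
[0.0219, 0.0033, 0.0015] [-0.0, 0.0, -7.4]
[0.0213, 0.0061, 0.0015] [-0.0, 0.0, -7.4]
[0.0203, 0.0088, 0.0015] [0.0, 0.0, -7.4]
[0.019, 0.0114, 0.0015] [0.0, 0.0, -7.4]
[0.0174, 0.0137, 0.0015] [0.0, 0.0, -7.4]
[0.0155, 0.0158, 0.0015] [-0.0, 0.0, -7.4]
[0.0133, 0.0177, 0.0015] [0.0, 0.0, -7.4]
[0.0109, 0.0193, 0.0015] [-0.0, 0.0, -7.4]
[0.0083, 0.0205, 0.0015] [-0.0, 0.0, -7.4]
[0.0056, 0.0214, 0.0015] [-0.0, 0.0, -7.4]
[0.0028, 0.022, 0.0015] [-0.0, 0.0, -7.4]
[-0.0, 0.0221, 0.0015] [0.0, 0.0, -7.4]
[-0.0029, 0.0219, 0.0015] [0.0, 0.0, -7.4]
[-0.0057, 0.0214, 0.0015] [-0.0, 0.0, -7.4]
```

Call:
{"api": "drive_tool", "payload": {"targets": [[0,0.018,-0.013,0.0015,0,0,-7.4],[0,0.0195,-0.0105,0.0015,0,0,-7.4],[0,0.0205,-0.008,0.0015,0,0,-7.4],[0,0.0215,-0.005,0.0015,0,0,-7.4],[0,0.022,-0.0025,0.0015,0,0,-7.4]]}}

```text
clock: 0.6
tool_pos: [0.2841, -0.3724, 0.2235]
tool_rot: [-3.141, -0.0, 1.109]
contact_force: [1.3, -0.1, -0.0]
finger_gap: 0.085
finger_force: 0.0
```

Call:
{"api": "drive_tool", "payload": {"targets": [[0,0.022,0.0005,0.0015,0,0,-7.4],[0,0.022,0.0035,0.0015,0,0,-7.4],[0,0.0215,0.006,0.0015,0,0,-7.4],[0,0.0205,0.009,0.0015,0,0,-7.4],[0,0.019,0.0115,0.0015,0,0,-7.4]]}}

```text
clock: 1.1
tool_pos: [0.3365, -0.2743, 0.216]
tool_rot: [-3.141, -0.0, 1.755]
contact_force: [-0.3, -0.3, 0.0]
finger_gap: 0.0854
finger_force: 0.0
```

Call:
{"api": "drive_tool", "payload": {"targets": [[0,0.0175,0.0135,0.0015,0,0,-7.4],[0,0.0155,0.016,0.0015,0,0,-7.4],[0,0.0135,0.0175,0.0015,0,0,-7.4],[0,0.011,0.0195,0.0015,0,0,-7.4],[0,0.0085,0.0205,0.0015,0,0,-7.4]]}}

```text
clock: 1.6
tool_pos: [0.3882, -0.176, 0.2085]
tool_rot: [-3.142, -0.0, 2.4]
contact_force: [-0.6, 0.1, 0.7]
finger_gap: 0.0851
finger_force: 0.0
```

Call:
{"api": "drive_tool", "payload": {"targets": [[0,0.0055,0.0215,0.0015,0,0,-7.4],[0,0.003,0.022,0.0015,0,0,-7.4],[0,0,0.022,0.0015,0,0,-7.4],[0,-0.003,0.022,0.0015,0,0,-7.4],[0,-0.0055,0.0215,0.0015,0,0,-7.4]]}}

```text
clock: 2.1
tool_pos: [0.4402, -0.0782, 0.201]
tool_rot: [3.141, -0.0, 3.046]
contact_force: [0.0, 0.0, -0.8]
finger_gap: 0.0853
finger_force: 0.0
```

Call:
{"api": "drive_tool", "payload": {"targets": [[0,0,0,0,0,0,0],[0,0,0,0,0,0,0]]}}

```text
clock: 2.3
tool_pos: [0.4399, -0.0789, 0.2011]
tool_rot: [-3.142, -0.001, 3.04]
contact_force: [0.1, 0.8, -0.1]
finger_gap: 0.0857
finger_force: 0.0
```

```bash
python3 - <<'E'
from h import *
from rig import ctrl
f=grab('wrist'); save(f,'w1'); o=ctrl.get_obs(); print(o['tool_pos'],o['tool_rot'],o['joint_positions'].round(3),o['clock'],o['contact_force'])
c,d=ray(f,(320,200)); print(c,d)
E
```

```text
[ 0.43977915 -0.07931201  0.20117744] [-3.14149343e+00 -3.92670724e-04  3.03913293e+00] [-0.361  0.143 -0.29   1.138 -0.    -0.259] 2.35 [-0.04055582  0.56957993  0.29068198]
[ 0.3617165  -0.07090027  0.34250542] [ 0.30448419 -0.03761927 -0.95180717]
```

View pics/w1.png

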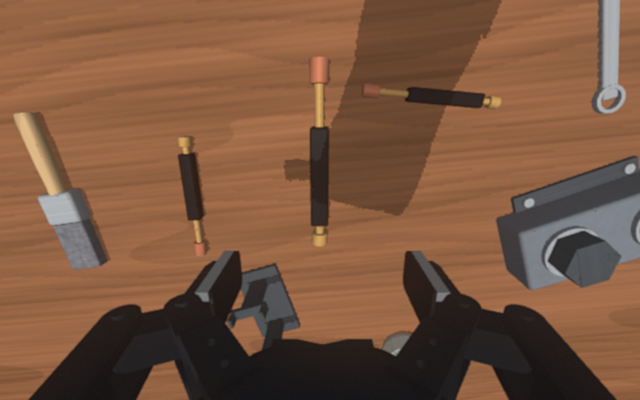

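The wrist view shows the torch upright in the picture, with its handle centred at (319,175), the burner end at (319,57) and the inlet end at (320,245). The other two are plainly smaller. I now measure it.

```bash
python3 - <<'E'
from h import *
f=load('wrist'); im=f['color'].astype(int)
m=np.zeros(im.shape[:2],np.uint8); m[110:235,300:340]=(im.max(2)<55)[110:235,300:340]
n,l,s,c=cv2.connectedComponentsWithStats(m); i=1+np.argmax(s[1:,4]); print(s[i],c[i])
x,y,w,h,_=s[i]
p=np.argwhere(l==i)[:,::-1].astype(np.float32); r=cv2.minAreaRect(p); print(r)
for u,v in ((319.5,57),(320,246)): print('end z12',onz(f,(u,v),.012))
c0=[onz(f,(np.mean([q[0] for q in p if abs(q[1]-v)<4])+.0,v),.02) for v in (y+12,y+h-12)]
print('axis',c0,np.arctan2(*(c0[1]-c0[0])[[1,0]]))
print('handle ends z24',onz(f,(c[i][0],y),.024),onz(f,(c[i][0],y+h),.024))
plan([.44,-.08,.2],np.pi-.1,1)
E
```

```text
[ 310  127   18   98 1229] [319.61513426 183.84296176]
((318.5, 175.5), (97.0, 17.0), 90.0)
end z12 [ 0.30796239 -0.0680169   0.012     ]
end z12 [ 0.53040598 -0.09047012  0.012     ]
axis [array([ 0.39294557, -0.07393575,  0.02      ]), array([ 0.4815532 , -0.08568724,  0.02      ])] -0.13185443902968766
handle ends z24 [ 0.37934778 -0.07520787  0.024     ] [ 0.49572069 -0.08728414  0.024     ]
at [ 0.4398 -0.0793  0.2012] [-3.1415e+00 -4.0000e-04  3.0391e+00] turn deg 0.1
[-0.0003, -0.0007, 0.0012] [-0.01, -0.02, -0.14]
```

Call:
{"api": "drive_tool", "payload": {"targets": [[0,0.0057,-0.0019,0.03,0,0,0],[0,0,0,0.045,0,0,0],[0,0,0,0.045,0,0,0],[0,0,0,0.04,0,0,0],[0,0,0,0.02,0,0,0]]}}

```text
clock: 2.85
tool_pos: [0.4323, -0.0807, 0.0188]
tool_rot: [3.141, -0.003, 3.038]
contact_force: [-0.5, -0.1, 0.6]
finger_gap: 0.0858
finger_force: 0.0
```

Call:
{"api": "drive_tool", "payload": {"targets": [[0,0,0,0.015,0,0,0],[0,0,0,0,0,0,0],[0.5,0,0,0,0,0,0],[0.6,0,0,0,0,0,0],[0.7,0,0,0,0,0,0]]}}

```text
clock: 3.35
tool_pos: [0.4347, -0.0808, 0.0071]
tool_rot: [-3.141, 0.001, 3.04]
contact_force: [-0.5, 0.1, 0.5]
finger_gap: 0.0441
finger_force: 0.0
```

Call:
{"api": "drive_tool", "payload": {"targets": [[1,0,0,0,0,0,0],[1,0,0,0,0,0,0],[1,0,0,0,0,0,0],[1,0,0,0,0,0,0]]}}

```text
clock: 3.75
tool_pos: [0.4345, -0.0806, 0.007]
tool_rot: [-3.141, 0.001, 3.041]
contact_force: [-2.7, -0.3, 13.2]
finger_gap: 0.0202
finger_force: 59.0
```

Call:
{"api": "drive_tool", "payload": {"targets": [[1,0,0,-0.02,0,0,0],[1,0,0,-0.04,0,0,0],[1,0,0,-0.045,0,0,0],[1,0,0,-0.045,0,0,0],[1,-0.02,0,-0.045,0,0,0]]}}

```text
clock: 4.25
tool_pos: [0.4521, -0.0818, 0.2035]
tool_rot: [3.141, -0.001, 3.041]
contact_force: [1.3, 0.2, -3.1]
finger_gap: 0.0206
finger_force: 60.2
```

Call:
{"api": "drive_tool", "payload": {"targets": [[1,-0.035,0.01,0,0,0,0],[1,-0.035,0.02,0,0,0,0],[1,-0.035,0.02,0,0,0,0],[1,-0.035,0.02,0,0,0,0],[1,-0.02,0.01,0,0,0,0]]}}

```text
clock: 4.75
tool_pos: [0.6232, -0.0174, 0.2006]
tool_rot: [3.141, -0.0, 3.042]
contact_force: [0.0, -0.3, -2.1]
finger_gap: 0.0202
finger_force: 60.2
```

Call:
{"api": "drive_tool", "payload": {"targets": [[1,0,0,0,0,0,0],[1,0,0,0,0,0,0],[1,0,0,0,0,0,0]]}}

```text
clock: 5.05
tool_pos: [0.6205, -0.0191, 0.2014]
tool_rot: [-3.142, -0.001, 3.041]
contact_force: [-1.0, 0.1, -2.7]
finger_gap: 0.0206
finger_force: 60.1
```

```bash
python3 - <<'E'
from h import *
from rig import ctrl
f=grab('wrist'); save(f,'w2'); o=ctrl.get_obs(); print(o['tool_pos'],o['tool_rot'],o['joint_positions'].round(3),o['clock'],o['contact_force'],o['torque'])
E
```

```text
[ 0.6205189  -0.01923968  0.20152275] [-3.14154456e+00 -1.79367016e-04  3.04038622e+00] [-0.162  0.439  0.142  1.274 -0.    -0.061] 5.1 [ 0.26172543 -0.30585155 -2.51489029] [ 0.01207279  0.0022576  -0.02348174]
```

View pics/w2.png

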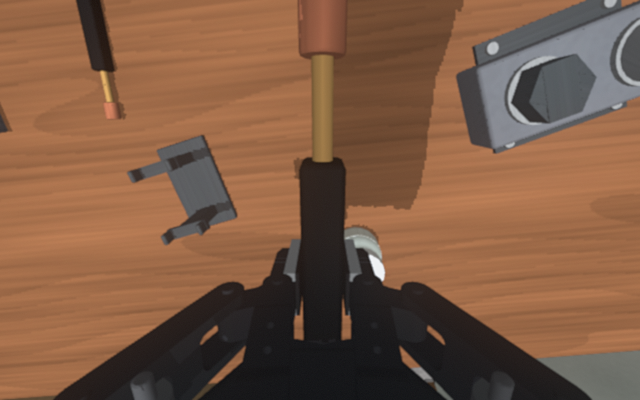

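The wrist view shows the torch firmly held. The rest is at (200,190) and its two saddles at (165,170) and (195,225). I zoom in for corners.

```bash
python3 - <<'E'
from h import *
f=load('wrist'); c=cv2.resize(f['color'][125:250,115:250],None,fx=4.8,fy=4.8,interpolation=cv2.INTER_CUBIC)
c=np.clip(c.astype(float)*1.6,0,255).astype(np.uint8); cv2.imwrite('pics/c2.png',c[:,:,::-1]); print(c.shape)
E
```

```text
(600, 648, 3)
```

View pics/c2.png

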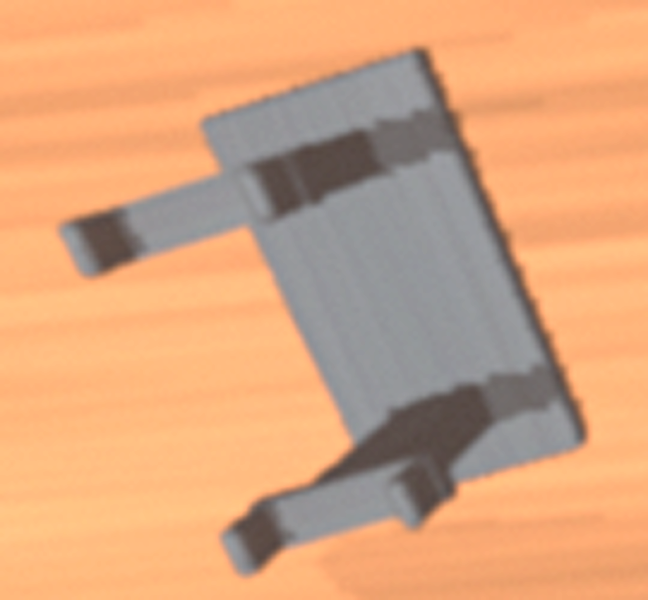

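The crop gives the base top corners at (204,122), (420,50) and (580,437). The lip tops are at (80,250) and (260,192) on the upper saddle, and at (237,550) and (405,495) on the lower one.

```bash
python3 - <<'E'
from h import *
f=load('wrist'); A=lambda u,v:(115+u/4.8-.4,125+v/4.8-.4)
TL,TR,BR=[onz(f,A(*q),.008) for q in ((204,122),(420,50),(580,437))]
an=lambda v:np.arctan2(v[1],v[0])
print('base c',(TL+BR)/2,np.linalg.norm(TL-TR),np.linalg.norm(TR-BR),an(BR-TR),an(TR-TL)-np.pi/2)
L=[onz(f,A(*q),.082) for q in ((80,250),(260,192),(237,550),(405,495))]
u=(L[0]+L[1])/2;l=(L[2]+L[3])/2
print('lips',(u+l)/2,np.linalg.norm(u-l),an(l-u),np.linalg.norm(L[0]-L[1]),np.linalg.norm(L[2]-L[3]),an(L[1]-L[0])-np.pi/2,an(L[3]-L[2])-np.pi/2)
# torch in hand: handle front end (x=+60) and burner tip offset
e=onz(f,(322,160),.2015-.006+.024); print('handle front',e)
E
```

```text
base c [ 0.61372492 -0.17240542  0.008     ] 0.05841480361986226 0.10512722176012337 0.18404758675727778 0.20281961771987866
lips [ 0.61392064 -0.1721204   0.082     ] 0.06795416537166918 0.1962364859498542 0.039429631708382006 0.039652179379411616 0.19906940207800328 0.22648427032931306
handle front [ 0.56336403 -0.01323796  0.2195    ]
```

```bash
python3 - <<'E'
from h import *
plan([.6106,-.1739,.16],3.337,6)
E
```

```text
at [ 0.6205 -0.0192  0.2015] [-3.1415e+00 -2.0000e-04  3.0404e+00] turn deg 17.0
[-0.001, -0.0258, 0.0069] [-0.0, -0.01, -2.83]
[0.0003, -0.0258, 0.0069] [0.0, 0.0, -2.83]
[0.0016, -0.0258, 0.0069] [0.0, 0.0, -2.83]
[0.0029, -0.0257, 0.0069] [-0.0, 0.0, -2.83]
[0.0041, -0.0255, 0.0069] [-0.0, 0.0, -2.83]
[0.0054, -0.0253, 0.0069] [0.0, 0.0, -2.83]
```

Call:
{"api": "drive_tool", "payload": {"targets": [[1,-0.001,-0.0258,0.007,0,0,-2.83],[1,0.0003,-0.0258,0.007,0,0,-2.83],[1,0.0016,-0.0258,0.007,0,0,-2.83],[1,0.0029,-0.0257,0.007,0,0,-2.83],[1,0.0041,-0.0255,0.007,0,0,-2.83]]}}

```text
clock: 5.6
tool_pos: [0.6123, -0.1492, 0.1665]
tool_rot: [-3.141, 0.0, -2.994]
contact_force: [1.3, -0.3, -2.4]
finger_gap: 0.0205
finger_force: 60.2
```

Call:
{"api": "drive_tool", "payload": {"targets": [[1,0.0054,-0.0253,0.007,0,0,-2.83],[1,0,0,0,0,0,0],[1,0,0,0,0,0,0],[1,0,0,0,0,0,0]]}}

```text
clock: 6.0
tool_pos: [0.6113, -0.1731, 0.1598]
tool_rot: [-3.142, 0.0, -2.946]
contact_force: [-0.1, -0.2, -1.5]
finger_gap: 0.0206
finger_force: 60.2
```

```bash
python3 - <<'E'
from h import *
plan([.6106,-.1739,.0765],3.337,4)
f=grab('scene'); c=cv2.resize(f['color'][130:310,140:340],None,fx=3.3,fy=3.3,interpolation=cv2.INTER_CUBIC);cv2.imwrite('pics/s1.png',c[:,:,::-1])
E
```

```text
at [ 0.6113 -0.1731  0.1598] [-3.1415e+00  4.0000e-04 -2.9464e+00] turn deg 360.0
[0.0002, -0.0002, 0.0208] [-0.02, 0.02, -90.0]
[0.0002, 0.0002, 0.0208] [0.0, 0.0, -90.0]
[-0.0002, 0.0002, 0.0208] [-0.0, 0.0, -90.0]
[-0.0002, -0.0002, 0.0208] [0.0, 0.0, -90.0]
```

View pics/s1.png

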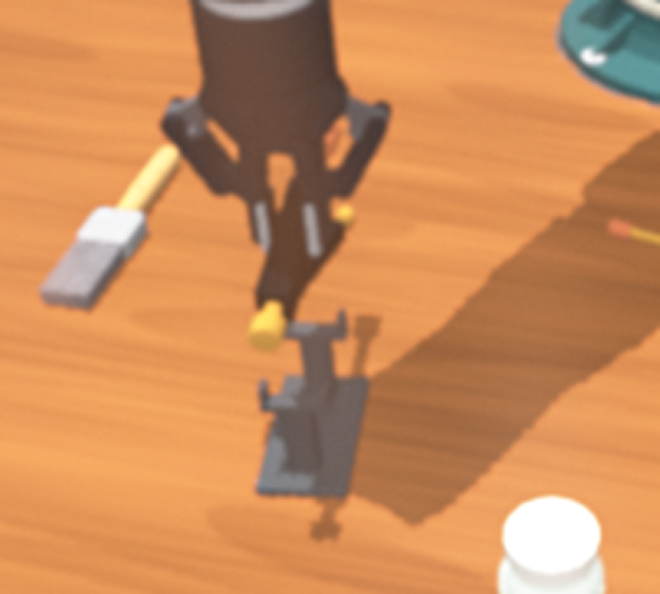

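The scene view shows the torch held level above the rest and lined up with its saddles; the inlet end is at crop (268,325). I descend.

Call:
{"api": "drive_tool", "payload": {"targets": [[1,0.0008,-0.0006,0.025,0,0,0],[1,0,0,0.03,0,0,0],[1,0,0,0.02,0,0,0],[1,0,0,0.005,0,0,0],[1,0,0,0,0,0,0]]}}

```text
clock: 6.55
tool_pos: [0.6107, -0.1738, 0.0794]
tool_rot: [3.141, -0.0, -2.945]
contact_force: [0.0, -0.3, -1.9]
finger_gap: 0.0206
finger_force: 60.1
```

Call:
{"api": "drive_tool", "payload": {"targets": [[1,0,0,0.002,0,0,0],[1,0,0,0.002,0,0,0],[1,0,0,0,0,0,0]]}}

```text
clock: 6.85
tool_pos: [0.6111, -0.1744, 0.0758]
tool_rot: [-3.141, 0.001, -2.946]
contact_force: [0.1, -0.4, -2.3]
finger_gap: 0.0202
finger_force: 60.1
```

Call:
{"api": "drive_tool", "payload": {"targets": [[1,0,0,0.0015,0,0,0],[1,0,0,0,0,0,0]]}}

```text
clock: 7.05
tool_pos: [0.6111, -0.1745, 0.075]
tool_rot: [-3.141, 0.001, -2.946]
contact_force: [-3.1, 2.1, 9.0]
finger_gap: 0.0203
finger_force: 61.7
```

Contact. I let go, then retreat upwards.

Call:
{"api": "drive_tool", "payload": {"targets": [[0.65,0,0,0,0,0,0],[0.5,0,0,0,0,0,0],[0.3,0,0,0,0,0,0],[0.3,0,0,0,0,0,0]]}}

```text
clock: 7.45
tool_pos: [0.6108, -0.1744, 0.0738]
tool_rot: [-3.142, -0.0, -2.946]
contact_force: [-0.3, 0.2, -0.0]
finger_gap: 0.0598
finger_force: 0.0
```

Call:
{"api": "drive_tool", "payload": {"targets": [[0.3,0,0,-0.02,0,0,0],[0.3,0,0,-0.04,0,0,0],[0.3,0,0,-0.045,0,0,0],[0.2,0,0,-0.04,0,0,0],[0,0,0,0,0,0,0]]}}

```text
clock: 7.95
tool_pos: [0.6125, -0.1751, 0.2242]
tool_rot: [-3.137, 0.006, -2.946]
contact_force: [0.3, -0.8, -0.3]
finger_gap: 0.0804
finger_force: 0.0
```

Call:
{"api": "drive_tool", "payload": {"targets": [[0,0,0,0,0,0,0]]}}

```text
clock: 8.05
tool_pos: [0.6111, -0.1745, 0.2193]
tool_rot: [-3.141, 0.001, -2.946]
contact_force: [-0.3, -0.2, -1.2]
finger_gap: 0.085
finger_force: 0.0
```

```bash
python3 - <<'E'
from h import *
from rig import ctrl
f=grab('wrist'); g=grab('scene'); a=f['color'][60:400,160:480]; b=cv2.resize(g['color'][170:310,170:310],None,fx=2.9,fy=2.9,interpolation=cv2.INTER_CUBIC)[:340]
o=np.zeros((406,320+406,3),np.uint8); o[:340,:320]=a
b=cv2.resize(g['color'][170:310,170:310],(406,406),interpolation=cv2.INTER_CUBIC); o[:,320:]=b
cv2.imwrite('pics/p1.png',o[:,:,::-1]); s=ctrl.get_obs(); print(s['tool_pos'],s['tool_rot'],s['joint_positions'].round(3))
E
```

```text
[ 0.61038942 -0.17421337  0.2176135 ] [ 3.14060401e+00 -1.42068839e-03 -2.94593334e+00] [-0.406  0.462  0.224  1.335  0.    -0.602]
```

View pics/p1.png

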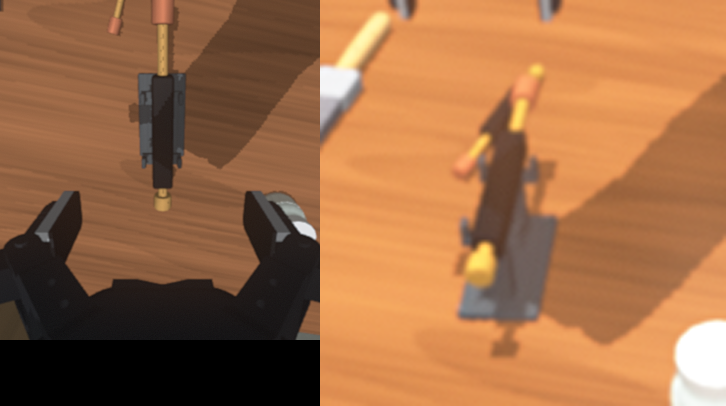

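The torch lies between the lips of both saddles. The handle runs from crop (162,76) to (162,187) in the wrist view. I check the centring numerically.

```bash
python3 - <<'E'
from h import *
f=load('wrist'); im=f['color'].astype(int)
col=im[:,318:327].max(2).mean(1) if 0 else im[:,319:326].max(axis=2).mean(1)
print([(v,int(col[v])) for v in list(range(128,144))+list(range(238,256))])
P=lambda u,v,z:onz(f,(160+u,60+v),z)
a,b=P(162,76,.092),P(162,187,.090); m=(a+b)/2
print(a,b,np.linalg.norm(a-b),'mid',m)
for z in(.082,): print('lips',[P(u,v,z).round(4).tolist() for u,v in((145,160),(180,158),(147,98),(178,97))])
x=np.array([np.cos(.195),np.sin(.195)]); d=m[:2]-[.615,-.173]; print('offset along/lat',d@x,d@[-x[1],x[0]], np.arctan2(*(b-a)[[1,0]]))
E
```

```text
[(128, 188), (129, 186), (130, 187), (131, 188), (132, 190), (133, 193), (134, 182), (135, 135), (136, 67), (137, 42), (138, 50), (139, 55), (140, 56), (141, 56), (142, 56), (143, 55), (238, 49), (239, 49), (240, 48), (241, 49), (242, 49), (243, 49), (244, 48), (245, 48), (246, 46), (247, 56), (248, 105), (249, 158), (250, 181), (251, 182), (252, 181), (253, 184), (254, 189), (255, 182)]
[ 0.55726426 -0.18495405  0.092     ] [ 0.6720102  -0.16214006  0.09      ] 0.1170090118901568 mid [ 0.61463723 -0.17354706  0.091     ]
lips [[0.6481, -0.1855, 0.082], [0.6386, -0.1492, 0.082], [0.5822, -0.1953, 0.082], [0.5751, -0.1651, 0.082]]
offset along/lat -0.0004618981573465091 -0.00046639410461243294 0.19626239440782273
```

The torch is centred within 1 mm and its yaw matches. I move on to the cap.

Call:
{"api": "drive_tool", "payload": {"targets": [[0,0,0.02,-0.013,0,0,0],[0,0,0.035,-0.013,0,0,0],[0,0,0.042,-0.013,0,0,-1],[0,0,0.042,-0.013,0,0,-1],[0,0,0.042,-0.013,0,0,-1]]}}

```text
clock: 8.65
tool_pos: [0.5723, 0.0049, 0.2839]
tool_rot: [3.141, -0.001, -2.893]
contact_force: [-0.8, 0.3, -0.2]
finger_gap: 0.0857
finger_force: 0.0
```

Call:
{"api": "drive_tool", "payload": {"targets": [[0,0,0.042,0,0,0,-1],[0,0,0.042,0,0,0,0],[0,0,0.042,0,0,0,0],[0,0,0.042,0,0,0,0],[0,0,0.042,0,0,0,0]]}}

```text
clock: 9.15
tool_pos: [0.5175, 0.2075, 0.2835]
tool_rot: [3.141, -0.001, -2.876]
contact_force: [0.8, 0.2, -0.5]
finger_gap: 0.0856
finger_force: 0.0
```

Call:
{"api": "drive_tool", "payload": {"targets": [[0,0,0.042,0,0,0,0],[0,0,0.03,0,0,0,0],[0,0,0.01,0,0,0,0],[0,0,0,0,0,0,0],[0,0,0,0,0,0,0]]}}

```text
clock: 9.65
tool_pos: [0.4975, 0.284, 0.2836]
tool_rot: [-3.141, -0.001, -2.876]
contact_force: [0.2, -0.7, -0.7]
finger_gap: 0.0854
finger_force: 0.0
```

```bash
python3 - <<'E'
from h import *
from rig import ctrl
f=grab('wrist'); c=f['color'][20:260,180:500]; c=cv2.resize(c,None,fx=2.5,fy=2.5,interpolation=cv2.INTER_CUBIC); cv2.imwrite('pics/w3.png',c[:,:,::-1]); o=ctrl.get_obs(); print(o['tool_pos'],o['tool_rot'],o['joint_positions'].round(3),o['clock'],o['contact_force'],o['torque'])
E
```

```text
[0.49774035 0.28368788 0.28367638] [-3.14131162e+00 -3.70209786e-04 -2.87703460e+00] [ 0.376  0.34   0.206  1.437 -0.     0.111] 9.7 [ 0.47404762  0.04831622 -0.55419481] [5.48946820e-05 7.32019268e-03 1.26110473e-02]
```

View pics/w3.png

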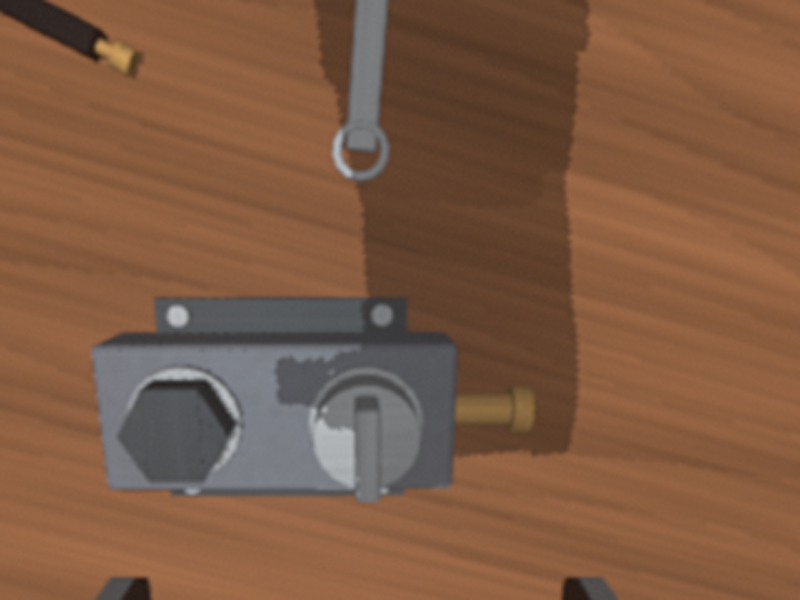

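The view shows the cap in full. The top face of its bar runs from crop (367,409) to (369,500), the skirt's circle is centred near (366,434), and the spanner is well clear at (360,150).

```bash
python3 - <<'E'
from h import *
f=load('wrist'); P=lambda u,v,z:onz(f,(180+u/2.5-.3,20+v/2.5-.3),z)
a,b=P(367.5,409,.117),P(368.5,500,.117); print(a,b,np.linalg.norm(a-b),'mid',(a+b)/2,'yaw',np.arctan2(*(b-a)[[1,0]]))
l,r=P(356,455,.117),P(381,455,.117); print('width',np.linalg.norm(l-r),(l+r)/2)
l,r=P(311,436,.086),P(421,436,.086); print('skirt',np.linalg.norm(l-r),(l+r)/2)
m1,m2=P(95,346,.05),P(455,344,.05); print('manifold edge len',np.linalg.norm(m1-m2),'x yaw',np.arctan2(*(m2-m1)[[1,0]])-np.pi/2)
c=(a+b)/2; plan([c[0],c[1],.13],-2.877,3)
E
```

```text
[0.49691191 0.2898047  0.117     ] [0.53957438 0.30215438 0.117     ] 0.04441397252233274 mid [0.51824314 0.29597954 0.117     ] yaw 0.28177225220130386
width 0.011588828244865521 [0.51797295 0.29613997 0.117     ]
skirt 0.05563847306210895 [0.51824974 0.29546912 0.086     ]
manifold edge len 0.1934568491829108 x yaw 0.27158029792879246
at [0.4977 0.2837 0.2837] [-3.1413e+00 -4.0000e-04 -2.8770e+00] turn deg 0.0
[-0.0077, 0.0022, 0.0512] [-0.02, -0.02, -0.0]
[-0.0077, 0.0022, 0.0512] [-0.0, 0.0, -0.0]
[-0.0077, 0.0022, 0.0512] [0.0, 0.0, -0.0]
```

Call:
{"api": "drive_tool", "payload": {"targets": [[0,-0.0115,0.0033,0.04,0,0,-0.6],[0,-0.0115,0.0032,0.05,0,0,0],[0,0,0,0.05,0,0,0],[0,0,0,0.03,0,0,0],[0,0,0,0.012,0,0,0]]}}

```text
clock: 10.2
tool_pos: [0.5167, 0.2951, 0.1004]
tool_rot: [-3.141, -0.004, -2.867]
contact_force: [-0.2, -0.6, 1.2]
finger_gap: 0.0851
finger_force: 0.0
```

Call:
{"api": "drive_tool", "payload": {"targets": [[0,0,0,0.009,0,0,0],[0,0,0,0,0,0,0],[0,0,0,0,0,0,0]]}}

```text
clock: 10.5
tool_pos: [0.5186, 0.297, 0.0956]
tool_rot: [3.141, 0.002, -2.866]
contact_force: [-0.9, 0.5, 0.4]
finger_gap: 0.0853
finger_force: 0.0
```

Call:
{"api": "drive_tool", "payload": {"targets": [[0.5,0,-0.0005,0.001,0,0,0],[0.7,0,0,0,0,0,0],[0.8,0,0,0,0,0,0],[1,0,0,0,0,0,0],[1,0,0,0,0,0,0]]}}

```text
clock: 11.0
tool_pos: [0.5179, 0.2964, 0.0933]
tool_rot: [-3.141, 0.0, -2.866]
contact_force: [-0.3, -1.8, 1.3]
finger_gap: 0.012
finger_force: 0.5
```

Call:
{"api": "drive_tool", "payload": {"targets": [[1,0,0,0,0,0,0],[1,0,0,0,0,0,0]]}}

```text
clock: 11.2
tool_pos: [0.5179, 0.2963, 0.0932]
tool_rot: [-3.141, 0.0, -2.866]
contact_force: [-0.1, -1.8, 1.3]
finger_gap: 0.0104
finger_force: 62.6
```

```bash
python3 - <<'E'
from rig import ctrl
o=ctrl.get_obs(); print(o)
E
```

```text
{'clock': 11.2, 'joint_positions': array([ 3.83322974e-01,  4.55521169e-01, -1.35133257e-01,  9.80098496e-01,
       -2.07621755e-04,  1.07396757e-01]), 'joint_velocities': array([ 0.00053893, -0.00021118, -0.00080264,  0.00020544,  0.00029517,
        0.00147937]), 'tau': array([ 8.06323271e-01, -7.67330074e+01,  3.48339093e+01, -2.57412745e-01,
        3.38818459e-01,  2.66446959e-02]), 'tool_pos': array([0.51788951, 0.29633994, 0.0932281 ]), 'tool_rot': array([-3.14139088e+00,  6.54097708e-05, -2.86566643e+00]), 'contact_force': array([-0.13224306, -1.84841204,  1.27382772]), 'torque': array([-0.2458197 ,  0.04422212,  0.0177343 ]), 'finger_force': 62.64195442199707, 'finger_gap': 0.010420545795893715}
```

Gripped cleanly. I test counter-clockwise (world +yaw) gently first.

Call:
{"api": "drive_tool", "payload": {"targets": [[1,0,0,0,0,0,-1],[1,0,0,0,0,0,-1],[1,0,0,0,0,0,0]]}}

```text
clock: 11.5
tool_pos: [0.5181, 0.2966, 0.0932]
tool_rot: [3.141, 0.0, -2.83]
contact_force: [1.4, 0.4, 1.3]
finger_gap: 0.011
finger_force: 62.5
```

```bash
cat > t.py <<'E'
from rig import ctrl
o=ctrl.get_obs(); print(o['clock'],o['tool_pos'].round(4),o['tool_rot'].round(4),'F',o['contact_force'].round(2),'T',o['torque'].round(3),'q6',o['joint_positions'][5].round(3),'tau6',o['tau'][5].round(3),o['finger_gap'].round(4))
E
python3 t.py
```

```text
Traceback (most recent call last):
  File "t.py", line 2, in <module>
    o=ctrl.get_obs(); print(o['clock'],o['tool_pos'].round(4),o['tool_rot'].round(4),'F',o['contact_force'].round(2),'T',o['torque'].round(3),'q6',o['joint_positions'][5].round(3),'tau6',o['tau'][5].round(3),o['finger_gap'].round(4))
                                                                                                                                                                                                                ^^^^^^^^^^^^^^^^^^^^^
AttributeError: 'float' object has no attribute 'round'
```

```bash
sed -i "s/,o\['finger_gap'\].round(4)//" t.py; python3 t.py
```

```text
11.5 [0.5181 0.2966 0.0932] [ 3.1414e+00  5.0000e-04 -2.8297e+00] F [1.36 0.43 1.27] T [ 0.131 -0.323 -0.029] q6 0.071 tau6 -0.338
```

Call:
{"api": "drive_tool", "payload": {"targets": [[1,0,0,0,0,0,-1],[1,0,0,0,0,0,-1],[1,0,0,0,0,0,0]]}}

```text
clock: 11.8
tool_pos: [0.5179, 0.2965, 0.0932]
tool_rot: [3.141, 0.0, -2.795]
contact_force: [0.9, -0.1, 1.5]
finger_gap: 0.0108
finger_force: 62.5
```

```bash
python3 t.py
```

```text
11.8 [0.5179 0.2965 0.0932] [ 3.1414e+00  2.0000e-04 -2.7948e+00] F [ 0.93 -0.13  1.48] T [ 0.32  -0.281 -0.042] q6 0.037 tau6 -0.344
```

Call:
{"api": "drive_tool", "payload": {"targets": [[1,0,0,0,0,0,-1],[1,0,0,0,0,0,-1],[1,0,0,0,0,0,0]]}}

```text
clock: 12.1
tool_pos: [0.5178, 0.2965, 0.0932]
tool_rot: [3.142, 0.0, -2.76]
contact_force: [1.9, 1.3, 1.4]
finger_gap: 0.0106
finger_force: 62.6
```

```bash
python3 t.py
```

```text
12.1 [0.5178 0.2965 0.0932] [ 3.1415e+00  1.0000e-04 -2.7599e+00] F [1.95 1.25 1.35] T [ 0.305 -0.259  0.003] q6 0.002 tau6 -0.332
```

Call:
{"api": "drive_tool", "payload": {"targets": [[1,0,0,0,0,0,-1],[1,0,0,0,0,0,-1],[1,0,0,0,0,0,0]]}}

```text
clock: 12.4
tool_pos: [0.5178, 0.2964, 0.0932]
tool_rot: [3.142, 0.0, -2.725]
contact_force: [0.6, 0.8, 2.6]
finger_gap: 0.0109
finger_force: 62.7
```

```bash
python3 t.py
```

```text
12.4 [0.5178 0.2964 0.0932] [ 3.1416  0.     -2.7251] F [0.6  0.85 2.59] T [ 0.365 -0.239 -0.006] q6 -0.033 tau6 -0.323
```

Call:
{"api": "drive_tool", "payload": {"targets": [[1,0,0,0,0,0,-1],[1,0,0,0,0,0,0]]}}

```text
clock: 12.6
tool_pos: [0.5179, 0.2964, 0.0932]
tool_rot: [3.142, 0.0, -2.708]
contact_force: [1.2, 0.5, 3.5]
finger_gap: 0.0104
finger_force: 62.7
```

```bash
python3 t.py
```

```text
12.6 [0.5179 0.2964 0.0932] [ 3.1416e+00  1.0000e-04 -2.7077e+00] F [1.19 0.51 3.46] T [ 0.351 -0.299 -0.027] q6 -0.051 tau6 -0.273
```

That is past 0.15 rad with no torque and a slight upward push, so the thread is right-handed and gives. I continue, watching the force.

Call:
{"api": "drive_tool", "payload": {"targets": [[1,0,0,0,0,0,-2],[1,0,0,0,0,0,-2],[1,0,0,0,0,0,-2],[1,0,0,0,0,0,-2],[1,0,0,0,0,0,-2]]}}

```text
clock: 13.1
tool_pos: [0.5179, 0.2965, 0.0932]
tool_rot: [3.141, 0.0, -2.533]
contact_force: [1.3, 1.3, 1.6]
finger_gap: 0.011
finger_force: 62.7
```

```bash
python3 t.py
```

```text
13.1 [0.5179 0.2965 0.0932] [ 3.1415e+00  1.0000e-04 -2.5326e+00] F [1.26 1.29 1.61] T [ 0.51  -0.276 -0.041] q6 -0.226 tau6 0.657
```

Call:
{"api": "drive_tool", "payload": {"targets": [[1,0,0,0,0,0,-3.5],[1,0,0,0,0,0,-3.5],[1,0,0,0,0,0,-3.5],[1,0,0,0,0,0,-3.5],[1,0,0,0,0,0,-3.5]]}}

```text
clock: 13.6
tool_pos: [0.5183, 0.2961, 0.0933]
tool_rot: [-3.14, 0.0, -2.227]
contact_force: [4.7, -1.5, 2.2]
finger_gap: 0.0106
finger_force: 62.6
```

```bash
python3 t.py
```

```text
13.6 [0.5183 0.2961 0.0933] [-3.1405  0.     -2.2265] F [ 4.7  -1.52  2.19] T [-0.186 -0.859 -0.17 ] q6 -0.532 tau6 1.136
```

Call:
{"api": "drive_tool", "payload": {"targets": [[1,0,0,0,0,0,-3.5],[1,0,0,0,0,0,-3.5],[1,0,0,0,0,0,-3.5],[1,0,0,0,0,0,-3.5],[1,0,0,0,0,0,-3.5]]}}

```text
clock: 14.1
tool_pos: [0.5184, 0.2958, 0.0933]
tool_rot: [-3.14, -0.001, -1.921]
contact_force: [3.9, -4.8, 2.7]
finger_gap: 0.0103
finger_force: 62.9
```

Call:
{"api": "drive_tool", "payload": {"targets": [[1,0,0,0,0,0,-3.5],[1,0,0,0,0,0,-3.5],[1,0,0,0,0,0,-3.5],[1,0,0,0,0,0,-3.5],[1,0,0,0,0,0,-3.5]]}}

```text
clock: 14.6
tool_pos: [0.519, 0.2953, 0.0934]
tool_rot: [-3.139, -0.002, -1.616]
contact_force: [7.9, -7.3, 2.3]
finger_gap: 0.0107
finger_force: 62.8
```

Call:
{"api": "drive_tool", "payload": {"targets": [[1,0,0,0,0,0,-3],[1,0,0,0,0,0,0],[1,0,0,0,0,0,0]]}}

```text
clock: 14.9
tool_pos: [0.5191, 0.2953, 0.0934]
tool_rot: [-3.139, -0.002, -1.566]
contact_force: [8.0, -6.6, 2.1]
finger_gap: 0.0112
finger_force: 62.7
```

```bash
python3 t.py
```

```text
14.9 [0.5191 0.2953 0.0934] [-3.1391e+00 -2.5000e-03 -1.5662e+00] F [ 7.97 -6.64  2.1 ] T [-1.569 -1.815  0.089] q6 -1.193 tau6 -0.015
```

It has turned 1.30 rad. I relieve the small side load and lift straight.

Call:
{"api": "drive_tool", "payload": {"targets": [[1,0.001,-0.001,0,0,0,0],[1,0,0,-0.003,0,0,0],[1,0,0,-0.003,0,0,0],[1,0,0,0,0,0,0]]}}

```text
clock: 15.3
tool_pos: [0.5191, 0.2949, 0.0991]
tool_rot: [-3.141, -0.001, -1.566]
contact_force: [5.0, -2.1, -1.0]
finger_gap: 0.011
finger_force: 62.3
```

```bash
python3 t.py
```

```text
15.3 [0.5191 0.2949 0.0991] [-3.1412e+00 -1.3000e-03 -1.5658e+00] F [ 4.96 -2.13 -0.96] T [-0.739 -1.14  -0.032] q6 -1.195 tau6 -0.046
```

Lifting freely.

Call:
{"api": "drive_tool", "payload": {"targets": [[1,0,-0.0005,-0.006,0,0,0],[1,0,0,-0.008,0,0,0],[1,0,0,-0.01,0,0,0],[1,0,0,-0.012,0,0,0],[1,0,0,-0.012,0,0,0]]}}

```text
clock: 15.8
tool_pos: [0.519, 0.2955, 0.1481]
tool_rot: [3.141, 0.0, -1.565]
contact_force: [0.4, -0.2, -3.4]
finger_gap: 0.0108
finger_force: 61.9
```

Call:
{"api": "drive_tool", "payload": {"targets": [[1,0,0,-0.015,0,0,0],[1,0,0,-0.015,0,0,0],[1,0,0,-0.012,0,0,0],[1,0,0,-0.006,0,0,0],[1,0,0,0,0,0,0]]}}

```text
clock: 16.3
tool_pos: [0.5196, 0.2956, 0.1961]
tool_rot: [-3.14, 0.001, -1.565]
contact_force: [0.0, 0.1, -3.4]
finger_gap: 0.0106
finger_force: 62.0
```

Call:
{"api": "drive_tool", "payload": {"targets": [[1,0,0,0,0,0,0],[1,0,0,0,0,0,0],[1,0,0,0,0,0,0]]}}

```text
clock: 16.6
tool_pos: [0.5191, 0.2954, 0.1946]
tool_rot: [3.141, -0.0, -1.565]
contact_force: [-0.3, -0.0, -3.6]
finger_gap: 0.0109
finger_force: 62.0
```

```bash
python3 t.py; python3 - <<'E'
from h import *
g=grab('scene'); c=cv2.resize(g['color'][110:340,120:520],None,fx=2,fy=2,interpolation=cv2.INTER_CUBIC); cv2.imwrite('pics/end.png',c[:,:,::-1])
E
```

```text
16.6 [0.5191 0.2954 0.1946] [ 3.1407e+00 -3.0000e-04 -1.5654e+00] F [-0.26 -0.03 -3.55] T [-0.002  0.05  -0.016] q6 -1.195 tau6 -0.0
```

View pics/end.png

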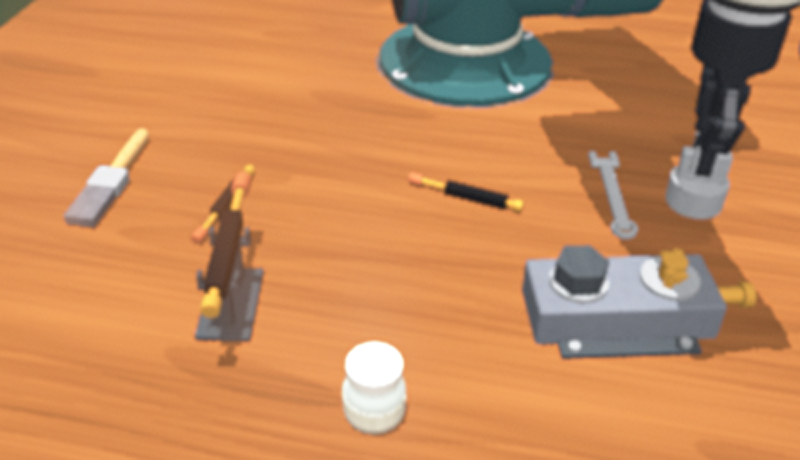

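The final view shows the cap held at (700,190), clear of the bare stub at (675,268) and about 10 cm up. The torch is in its rest at (225,250), and the jar, spanner and brush are in place.

```bash
python3 -c "
from rig import ctrl
print(ctrl.close_job())"
```

```text
the job is handed in; nothing more can be done
None
```

The torch lies centred across both saddles of its rest. The wing cap turned out to have a right-hand thread and is unscrewed, held still about 10 cm above its seat. The job was handed in at about 17 s of the 51 s allowed, with the jar, spanner and brush untouched.

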